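Take a board blank off its hook and clamp it in the carving jig

TASK

Lift the square-cornered board blank up and off its hook on the rack, stand it upright in the slot of the holding jig (handle tab on top), and do not let go until it is all but resting on the slot floor. Then throw the jig's toggle clamp handle over towards the board, past its dead point and fully home, so that the pad holds the board flat against the fence. Leave the two other boards on their hooks, and the mallet and sanding block, where they are.

Things in the scene. Friction and masses are not known exactly. Their poses are not given: they have to be found in the camera images.
- square_board_center (a point): Centre (half-way up) of the board to clamp: walnut, 16 mm thick (x), 135 mm tall (z, up), lower 85 mm 100 mm wide (y) with square corners, underside 67.5 mm below this point. Front and back alike, 0.1 kg. Hangs on any one of the three hooks.
- square_board_tab (a point): Centre of that board's handle tab, 42.5 mm above the board's centre, same axes: tab 52 mm wide (y), 50 mm tall, 16 mm thick, with a 28 mm round hole at this point through which the hook passes. Can be gripped across its 52 mm width from above.
- round_board_center (a point): Bystander: centre of the board with a round lower part (100 mm disc) and the same kind of handle tab (its top 65 mm above this point), hanging on another hook.
- narrow_board_center (a point): Bystander: centre of the long narrow board (58 mm wide, same kind of handle tab, its top 82.5 mm above this point), hanging on another hook.
- rack: Open wooden rack, fixed. Origin on the bench under the front face of its rail; z up. The rail is 22 mm deep (behind the origin), 330 mm long (y), top 184 mm above the bench. Three steel hooks at y = -130, 0, +130 mm point along rack -x, which faces away from the robot. Boards hang about 37 mm in front of the rail.
- middle_hook (a point): Upturned tip of the rack's middle hook (the other two are alike), axes as the rack. The hooks are 8 mm thick, level, 171 mm above the bench, and end 63 mm before the rail in a tip that rises to 11 mm above the axis. A hanging board must be lifted 8 to 19 mm (13 is best), then moved at least 40 mm along rack -x to come off.
- jig: Wooden holding jig, fixed. Origin on the bench under the centre of its slot; z up. The board stands in the slot with its thickness along jig x. Fence face at x = +12 mm, top 78 mm above the bench; front lips at x = -12 mm rise to 52 mm, end stops at y = -54 and +54 mm to 63 mm. Toggle clamp on the -x side.
- slot_floor (a point): Centre of the jig's slot floor, 18 mm above the bench, axes as the jig. Slot 24 mm wide (x), 108 mm long (y), open at the top. The clamped board's centre is 67.5 mm above this point and 4 mm to +x of it.
- clamp_handle (a joint): Toggle handle angle, rad. 0 = open, leaning 0.8 away from the board (to jig -x); upright at 0.8; grows as it swings to the board (+x); dead point 1.0; stop, fully home, 1.2. Starts at 0 to 0.2. With a board in place the sprung pad resists from about 0.6 to the dead point (a few N at the knob), then pushes the handle on to the stop.
- handle_knob (a point): Centre of the black ball knob, 24 mm across, at the end of the toggle handle (bar 12 to 16 mm thick). It swings in the jig's x-z plane, 100 mm from a pivot at jig x = -115 mm, y = 0, 48 mm above the bench. Can be pushed from behind (from -x) with shut fingers.
- clamp_pad: Rubber pad on the clamp's plunger, 22 mm across, 48 mm above the bench. With the handle at 0 its face is at jig x = -23 mm; it moves along +x as the handle closes.
- mallet: Bystander: wooden joiner's mallet lying on the bench, head 65 x 110 x 60 mm, origin under the head, handle reaching 220 mm along its -x.
- sanding_block: Bystander: cork sanding block, 70 x 110 x 34 mm, origin at its underside.
Things that resemble listed ones, but are neither listed nor needed, are in the scene too. What is shaped like the part that bears square_board_center but blue is not meant.

How it is judged:
On the way, in this order (a step that is already met when the one before it is completed fails the run):
1. the square-cornered board is held, off its hook and clear of the rack (distance of square_board_center from where it was at the start of the episode above 0.1 m and contact force between square_board and the fingers above 0.5 N and contact force between square_board and rack below 0.05 N), for 0.1 s.
2. the board is lowered into the slot to within about 10 mm of its floor while still held (y of square_board_center in the frame of jig between -0.01 and 0.01 m and x of square_board_center in the frame of jig between -0.007 and 0.01 m and z of square_board_center in the frame of jig below 0.0955 m and contact force between square_board and the fingers above 0.3 N), for 0.05 s.
3. the board stands released in the slot, tab up, on its floor, with the clamp still open (y of square_board_center in the frame of jig between -0.008 and 0.008 m and x of square_board_center in the frame of jig between -0.014 and 0.014 m and z of square_board_center in the frame of jig between 0.079 and 0.0915 m and angle between the z axis of square_board_center and the z axis of jig, either way round below 0.26 rad and z of square_board_tab in the frame of jig above 0.115 m and contact force between square_board and the fingers below 0.05 N and value of joint clamp_handle below 0.9 rad), for 0.1 s.
At the end, for the whole second after the job is handed in: Square-cornered board upright on the slot floor (4 mm in height, 8 mm along the slot), flat on the fence (3 mm, 0.06 rad) and at rest; toggle handle home past dead point (above 1.12 rad), pad pressing it with over 5 N; other boards, mallet and sanding block within 30 mm of their start (x of square_board_center in the frame of jig between 0.001 and 0.007 m and y of square_board_center in the frame of jig between -0.008 and 0.008 m and z of square_board_center in the frame of jig between 0.0815 and 0.0895 m and angle between the z axis of square_board_center and the z axis of jig, either way round below 0.08 rad and z of square_board_tab in the frame of jig between 0.12 and 0.136 m and angle between the x axis of square_board_center and the x axis of jig, either way round below 0.06 rad and value of joint clamp_handle above 1.12 rad and contact force between clamp_pad and square_board above 5 N and linear speed of square_board below 0.01 m/s and distance of each of round_board_center, narrow_board_center, mallet, sanding_block from where it was at the start of the episode below 0.03 m); the robot touches nothing.
It fails at once if the round board is moved by more than 30 mm (distance of round_board_center from where it was at the start of the episode above 0.03 m).
It fails at once if the narrow board is moved by more than 30 mm (distance of narrow_board_center from where it was at the start of the episode above 0.03 m).
It fails at once if the mallet is moved by more than 30 mm (distance of mallet from where it was at the start of the episode above 0.03 m).
It fails at once if the sanding block is moved by more than 30 mm (distance of sanding_block from where it was at the start of the episode above 0.03 m).
It also fails if it takes over 56 s, if anything falls off the work surface, if the arm or the gripper's body presses on something with over 40 N, if the wrist force passes 120 N, or if a joint passes its speed limit or range.

ROBOT

A 6-joint arm with a two-finger parallel gripper is mounted at the origin on the work surface. World frame = base frame: x ahead of the robot, y to its left, z up, the work surface at z = 0. Lengths are in m, angles in rad, forces in N, time in s.
With the tool pointing down it reaches from about 0.25 to 0.725 m from the base axis. Payload 4 kg.
Tool frame: the origin (TCP) lies midway between the tips of the shut fingers; the grasp point (between the pads) lies 19 mm behind it; z points along the fingers, y is the direction in which the jaws open and shut (so a half turn about z gives the same grasp; the last joint's range is limited). The gripper opens to 85 mm and grips with 20 to 120 N. Pads are 22 mm wide; open, the fingers measure 114 mm over their backs; the gripper's body (76 mm by 85 mm) begins 54 mm behind the grasp point. The pads swing forward as they close: fully open they stand 13 mm farther back than shut.
Start: joints at [1.276, 0.241, 0.005, 1.335, 0, 1.571], TCP at [0.145, 0.478, 0.231] pointing down, gripper open.
Joint ranges: [-2.72, 2.72], [-1.05, 1.87], [-1.09, 1.28], [-1.99, 2.15], [-1.42, 1.44], [-3.14, 3.14]. Speed limits (rad/s): [2.79, 2.79, 3.14, 3.14, 3.14, 3.14].

INTERFACE

Orientations are given as a rotation vector (axis times angle).
In Python, from cell import manip gives the robot as it stands. The module is installed in compiled form; this text tells all that it offers.
- The arm moves only by the tool send_rows, never from a script. Its argument "motion" is a list that holds one entry, the list of rows, each a list of 5 numbers: the shift along the tool's x, y, z in cm, then the turn about the tool's z in rad, then the closure, from -1 (fully open) to 1 (shut). In form: [[[tx, ty, tz, turn, gripper], ...]]. A call has 1 to 20 rows; each row shifts and turns the commanded pose from where the row before left it, along the tool's axes as they then stand; what a row does not reach is not made up. A row lasts 1/10 s, in which the tool goes at most 50 mm and 8.59 degrees, less where a joint would pass 70% of its speed; a pose out of reach is approached as far as the arm can. A call is refused whole if a number of a shift passes 5 or a number of a turn 0.15, either way. A call with a gripper value outside its range is refused whole. The fingers move at their own pace and stop on an object; "newtons" is the grip in N (left out, the last holds). Time passes only in rows, so rows that do not move let the fingers close. It gives the time, the measured TCP pose, the force and the opening at its end, in the units of the state.
- manip.get_obs(): the state, without advancing time (a new reading comes with each control period).
- manip.get_image(name): name is "scene" or "top" or "wrist"; returns the picture (400x640x3 uint8, red, green, blue); there is no depth.
- manip.camera_info(name): a dict with "camera_matrix" (3x3 intrinsics, pixels), "D" ([k1, k2, p1, p2, k3] as OpenCV has them; the pictures are not rectified), "R" (3x3) and "t" (3): a world point X has camera coordinates R X + t. Camera axes: x right, y down, z forward; pixel columns grow to the right and rows downward; lengths in m; the calibration is good to about 2 mm. A picture is of the moment at which its call begins: read the wrist's pose just before it. camera_info takes no time and is no camera call; for the wrist camera it gives the pose at the moment of the call.
- manip.hand_in(): hands the job in, once; it reports no verdict.
Trained networks look in the newest picture that a camera, given by its name, has taken for a name from the list of things; names that differ only in an ending like _2 or _b are one class to them, and where a whole thing is asked for, a point or a joint stands for the part that bears it (a point fixed in the world has none). Each returns a list of dicts, best first, with "conf" (0 to 1); they miss things now and then, are a little off and sometimes report something else, mostly with a low value. They report only what shows in the picture. A call takes as long as a camera call. They do not tell look-alikes from the thing itself.
- manip.find_in(camera, thing): "location" ([x, y, z] in m, in the coordinates of the camera as it stood for that picture, good to about 4 mm: the middle of the surface that is visible of it).
The state is a dict: "clock": time; "qpos": joint angles; "joint_velocities": joint speeds; "tau": joint torques, N m; "tool_pos": TCP position; "orientation": TCP orientation; "ft_force": force on the tool from outside, world axes, zero at the start; "wrist_torque": the same for the moment, N m; "grip_width": finger opening in m.
Only numpy, scipy, OpenCV 4.12 (cv2) and the standard library are available. Lean on these libraries where they do the work, as an engineer would, in place of code of your own. Each camera call takes 0.05 s, during which the arm holds its last target.

## Working session

There is one attempt and no reset: what is moved stays moved. The work goes in short steps, Python scripts to look and compute and a tool call to move; the robot and the scene stay as the last step left them, time stands still between calls to the robot, and variables do not carry over. Pictures are saved under pics/ and viewed, and the job is handed in when it is done.

Besides the shell and the picture viewer there is one more tool, called after "Call:" as name(argument=value, ...) on one line, values as JSON. send_rows: Moves the arm, as the interface text tells. Its arguments: {"type":"object","properties":{"motion":{"type":"array","items":{"type":"array","items":{"type":"array","items":{"type":"number"}}}},"newtons":{"type":"number"}},"required":["motion"]}

```bash
mkdir -p pics; cat > h.py <<'E'
from cell import manip
import numpy as np, cv2
def snap(name,fn):
    im=manip.get_image(name); cv2.imwrite('pics/'+fn,im[:,:,::-1]); return im
def toworld(info,p):
    return np.array(info['R']).T@(np.array(p)-np.array(info['t']))
E
python3 - <<'E'
from h import *
o=manip.get_obs(); print(o)
for c in ['scene','top','wrist']:
    i=manip.camera_info(c); snap(c,c+'0.png'); print(c,i)
    for t in (['square_board_center','round_board_center','narrow_board_center','rack','jig','handle_knob','mallet','sanding_block','clamp_pad'] if c!='wrist' else []):
        for r in manip.find_in(c,t): print(t,round(r['conf'],2),np.round(toworld(i,r['location']),3),np.round(cv2.projectPoints(np.array([r['location']],float),np.zeros(3),np.zeros(3),np.array(i['camera_matrix']),np.array(i['D']))[0].ravel()))
print(manip.get_obs()['clock'])
E
```

```text
{'clock': 0.0, 'qpos': array([ 1.27601417e+00,  2.41446772e-01,  3.73750877e-03,  1.33518466e+00,
       -1.81398001e-05,  1.57083615e+00]), 'joint_velocities': array([ 9.27203721e-04,  4.16448926e-05,  7.64221652e-04,  9.32853272e-04,
       -2.73421390e-03, -2.46762313e-04]), 'tau': array([-1.88394993e-04, -3.72320330e+01,  2.52406883e+01,  1.72174943e-02,
       -9.09711389e-06,  1.13885511e-05]), 'tool_pos': array([0.14509082, 0.47783779, 0.23040114]), 'orientation': array([-0.461387  , -3.10723243,  0.00326307]), 'ft_force': array([0.52925509, 0.85583599, 0.02681067]), 'wrist_torque': array([-0.01921048, -0.00808632,  0.02145453]), 'grip_width': 0.08547615731596803}
scene {'camera_matrix': array([[459.00047803,   0.        , 310.19318807],
       [  0.        , 459.00047803, 192.21521333],
       [  0.        ,   0.        ,   1.        ]]), 'D': array([-0.06712706,  0.        ,  0.        ,  0.        ,  0.        ]), 'R': array([[ 0.50602771,  0.86226871, -0.02070316],
       [ 0.63323292, -0.38769991, -0.66985435],
       [-0.58562106,  0.32585494, -0.74220383]]), 't': array(
[... 1392 characters left out ...]
ck 0.63 [0.481 0.208 0.016] [244. 235.]
jig 0.78 [ 0.498 -0.208  0.019] [386. 233.]
handle_knob 0.65 [ 0.518 -0.286  0.081] [417. 226.]
mallet 0.72 [0.771 0.121 0.058] [276. 135.]
sanding_block 0.96 [ 0.757 -0.205  0.032] [387. 145.]
wrist {'camera_matrix': array([[323.55202199,   0.        , 318.91346024],
       [  0.        , 323.55202199, 198.66330932],
       [  0.        ,   0.        ,   1.        ]]), 'D': array([-0.04579331,  0.        ,  0.        ,  0.        ,  0.        ]), 'R': array([[ 0.29080385,  0.95678197,  0.00117931],
       [ 0.92246047, -0.28069894,  0.26509392],
       [ 0.25396811, -0.07600247, -0.96422188]]), 't': array([-0.50072321, -0.0333861 ,  0.3776924 ])}
1.05
```

View pics/scene0.png

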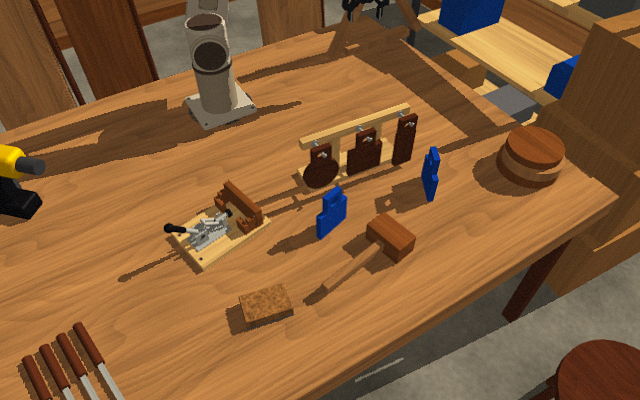

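View pics/top0.png

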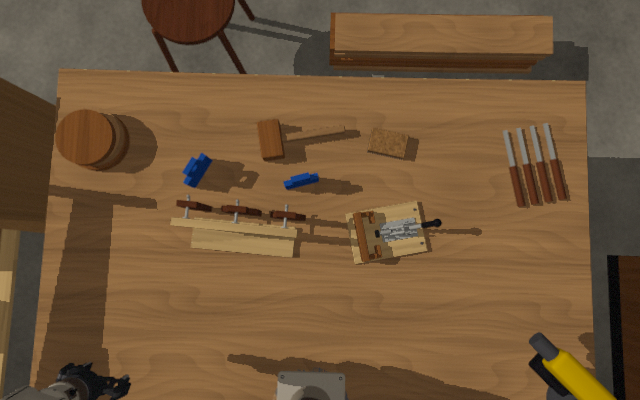

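```bash
python3 - <<'E'
import cv2
a=cv2.imread('pics/scene0.png'); b=cv2.imread('pics/top0.png')
cv2.imwrite('pics/c1.png',cv2.resize(a[90:250,290:490],None,fx=4,fy=3.7,interpolation=cv2.INTER_CUBIC))
cv2.imwrite('pics/c2.png',cv2.resize(b[150:250,170:330],None,fx=5,fy=5,interpolation=cv2.INTER_CUBIC))
cv2.imwrite('pics/c3.png',cv2.resize(b[180:280,350:480],None,fx=6,fy=6,interpolation=cv2.INTER_CUBIC))
cv2.imwrite('pics/c4.png',cv2.resize(a[180:280,150:280],None,fx=6,fy=6,interpolation=cv2.INTER_CUBIC))
E
```

```text
(no output)
```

View pics/c1.png

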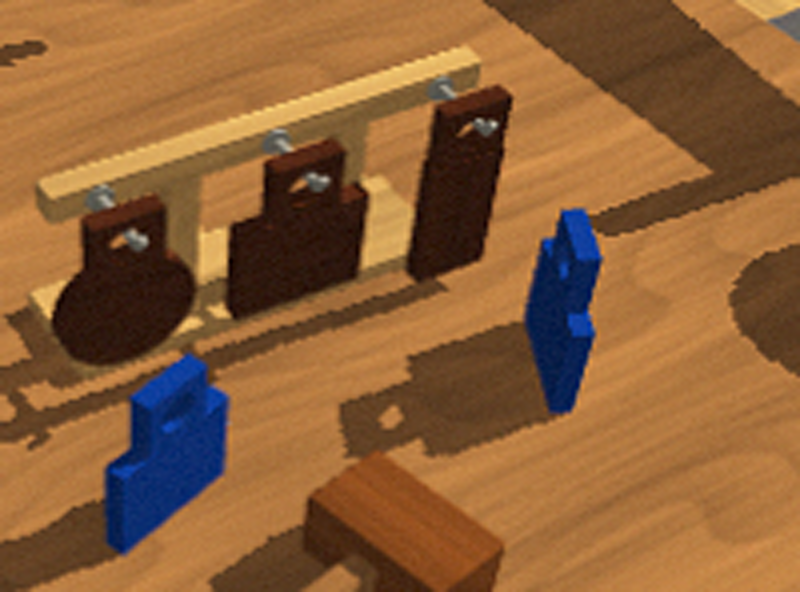

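View pics/c2.png

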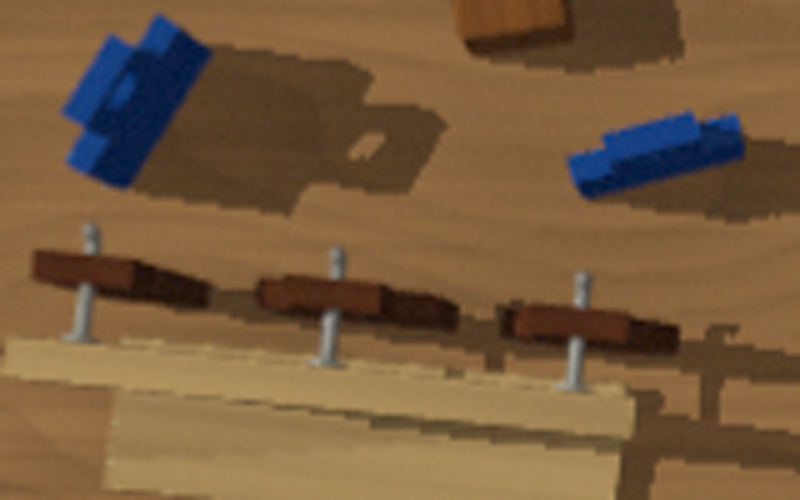

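View pics/c3.png

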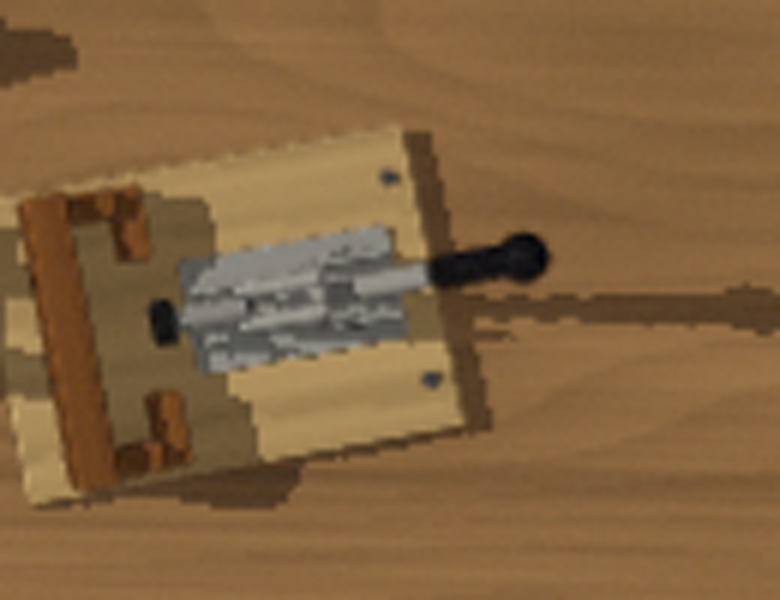

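View pics/c4.png

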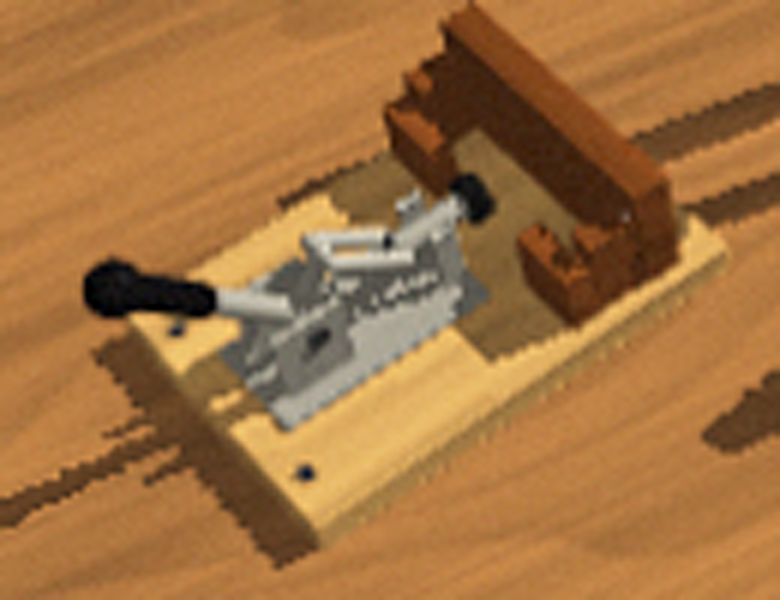

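The walnut square board hangs on the middle hook (scene ~(362,152), top ~(236,210)). It could be confused with the blue square boards at scene (331,212) and (432,174), the round walnut board (321,169) and the narrow walnut board (404,139). The close crop shows walnut, square corners, middle hook. I'll fit the rack and jig poses from pixels in both cameras.

```bash
cat > fit.py <<'E'
from h import *
from scipy.optimize import least_squares
from scipy.spatial.transform import Rotation as Ro
def proj(info,X):
    X=np.atleast_2d(X).astype(float)
    return cv2.projectPoints(X,cv2.Rodrigues(np.array(info['R']))[0],np.array(info['t']),np.array(info['camera_matrix']),np.array(info['D']))[0].reshape(-1,2)
def pose(p,L):
    c,s=np.cos(p[2]),np.sin(p[2]); L=np.atleast_2d(L)
    return np.c_[p[0]+c*L[:,0]-s*L[:,1],p[1]+s*L[:,0]+c*L[:,1],L[:,2]]
def fit(obs,p0):
    # obs: list (info, local pts, px)
    f=lambda p:np.concatenate([(proj(i,pose(p,l))-u).ravel() for i,l,u in obs])
    r=least_squares(f,p0,loss='soft_l1'); return r.x,f(r.x).reshape(-1,2)
E
cat > rackfit.py <<'E'
from fit import *
S=manip.camera_info('scene');T=manip.camera_info('top')
top=lambda a:np.array(a,float)/5+[170,150]
sc=lambda a:np.array(a,float)/[4,3.7]+[290,90]
tips=[[-.061,.13,.18],[-.061,0,.18],[-.061,-.13,.18]]
rail=[[0,-.165,.184],[0,.165,.184]]
p,r=fit([(T,tips,top([[583,276],[337,251],[90,228]])),(S,tips,sc([[137,240],[320,182],[487,125]])),
 (T,rail,top([[5,340],[634,390]]))],[.51,.2,3.1])
print(p,np.degrees(p[2]));print(r.round(1))
print('board',pose(p,[[-.037,0,.161]]))
t3=lambda a:np.array(a,float)/6+[350,180]
s3=lambda a:np.array(a,float)/6+[150,180]
E
python3 rackfit.py; python3 - <<'E'
from h import *
from scipy.spatial.transform import Rotation as Ro
o=manip.get_obs();print(Ro.from_rotvec(o['orientation']).as_matrix().round(3))
E
```

```text
[0.5072187  0.2070881  3.07779304] 176.3445514284338
[[ 0.2 -0.5]
 [ 0.1 -0. ]
 [ 0.1  0.1]
 [ 0.7 -0. ]
 [ 0.1 -0.8]
 [ 0.5 -0.7]
 [ 0.4 -0.4]
 [ 1.   1.1]]
board [[0.54414342 0.20472912 0.161     ]]
[[-0.957  0.291 -0.   ]
 [ 0.291  0.957  0.   ]
 [ 0.     0.    -1.   ]]
```

Call:
send_rows(motion=[[[0,0,-2,-0.116,-1],[0,0,-2,-0.116,-1],[-3.78,-2.25,-0.2,0,-1],[-3.78,-2.25,-0.2,0,-1],[-3.78,-2.25,-0.2,0,-1],[-3.78,-2.25,-0.2,0,-1],[-3.78,-2.25,-0.2,0,-1],[-3.78,-2.25,-0.2,0,-1],[-3.78,-2.25,-0.2,0,-1],[-3.78,-2.25,-0.2,0,-1],[-3.78,-2.25,-0.2,0,-1],[-3.78,-2.25,-0.2,0,-1],[-3.78,-2.25,0,0,-1],[0,0,0,0,-1],[0,0,0,0,-1]]])

```text
clock: 2.55
tool_pos: [0.5451, 0.2045, 0.2905]
orientation: [-0.102, -3.138, 0.0]
ft_force: [0.1, 0.2, -0.0]
grip_width: 0.0854
```

```bash
python3 - <<'E'
from fit import *
o=manip.get_obs(); print(o['clock'],o['tool_pos'],o['ft_force'],Ro.from_rotvec(o['orientation']).as_matrix().round(3))
i=manip.camera_info('wrist'); im=snap('wrist','w1.png')
P=np.array([.5072,.2071,3.0778])
L=[[-.037+a,b,c] for a in(-.008,.008) for b in(-.026,.026) for c in (.186,)]+[[0,-.165,.184],[0,.165,.184],[-.061,0,.18],[-.061,.13,.18],[-.061,-.13,.18]]
u=proj(i,pose(P,L));print(u.round(0))
im=im[:,:,::-1].copy()
for q in u: cv2.circle(im,tuple(int(round(v)) for v in q),2,(0,255,0),-1)
cv2.imwrite('pics/w1o.png',im)
E
```

```text
2.55 [0.54513436 0.20448995 0.2904851 ] [ 0.08260539  0.22456188 -0.01552762] [[-0.998  0.065 -0.002]
 [ 0.065  0.998 -0.   ]
 [ 0.002 -0.    -1.   ]]
[[351. 207.]
 [286. 207.]
 [351. 187.]
 [285. 188.]
 [529. 151.]
 [107. 151.]
 [318. 223.]
 [163. 223.]
 [474. 223.]]
```

View pics/w1o.png

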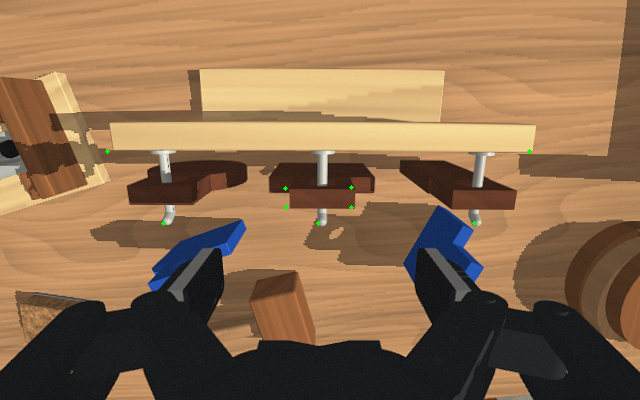

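The wrist view shows the walnut tab at (290–354, 188–208), about 3 px right of the prediction. That puts the board about 3 mm further along +y. I'll descend with that correction.

Call:
send_rows(motion=[[[0.1,0.3,3,0,-1],[0,0,3,0,-1],[0,0,3,0,-1],[0,0,3,0,-1],[0,0,2,0,-1],[0,0,1.1,0,-1],[0,0,0,0,-1],[0,0,0,0,-1]]], newtons=40)

```text
clock: 3.4
tool_pos: [0.544, 0.2092, 0.1415]
orientation: [0.097, 3.139, 0.001]
ft_force: [-0.2, -0.3, 0.0]
grip_width: 0.0854
```

```bash
python3 - <<'E'
from h import *
snap('wrist','w2.png'); im=snap('scene','s2.png'); cv2.imwrite('pics/s2c.png',cv2.resize(im[70:230,270:470,::-1],None,fx=4,fy=3.7))
E
```

```text
(no output)
```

View pics/w2.png

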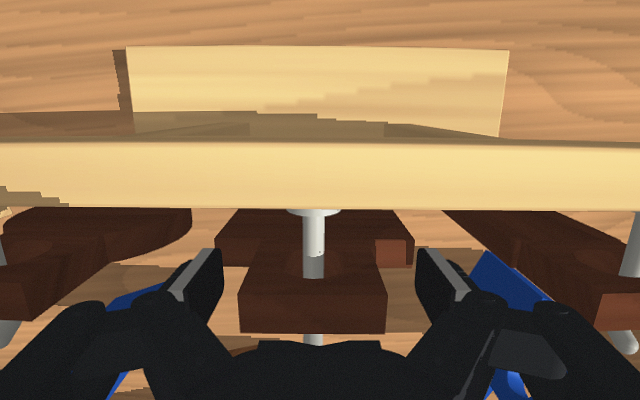

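View pics/s2c.png

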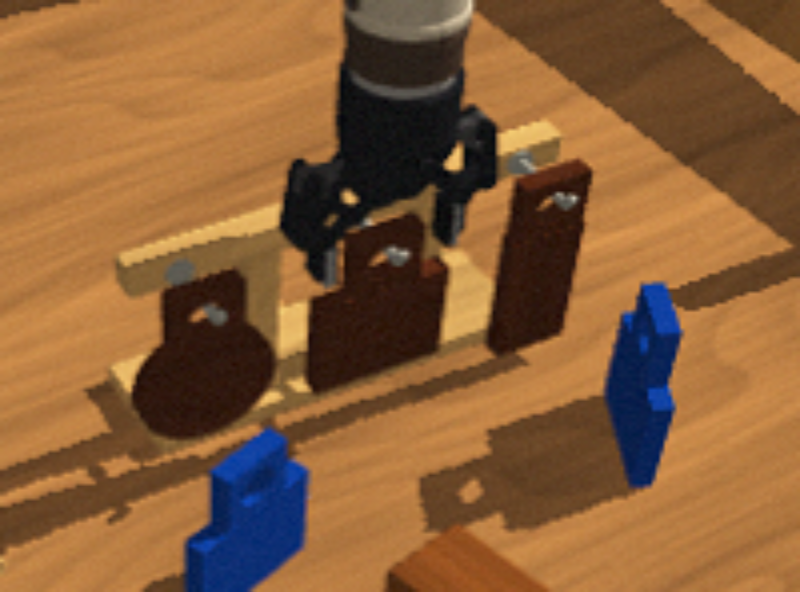

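Call:
send_rows(motion=[[[0,-0.15,0.2,0,-1],[0,0,0,0,1],[0,0,0,0,1],[0,0,0,0,1],[0,0,0,0,1],[0,0,0,0,1],[0,0,0,0,1]]], newtons=40)

```text
clock: 4.2
tool_pos: [0.544, 0.2068, 0.1386]
orientation: [0.099, 3.139, -0.0]
ft_force: [-0.7, -1.0, 3.0]
grip_width: 0.0518
```

```bash
python3 - <<'E'
from h import *
snap('wrist','w3.png'); im=snap('scene','s3.png'); cv2.imwrite('pics/s3c.png',cv2.resize(im[70:230,270:470,::-1],None,fx=4,fy=3.7))
E
```

```text
(no output)
```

View pics/w3.png

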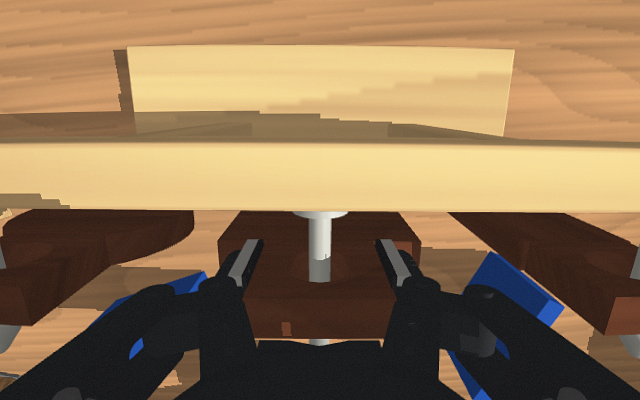

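View pics/s3c.png

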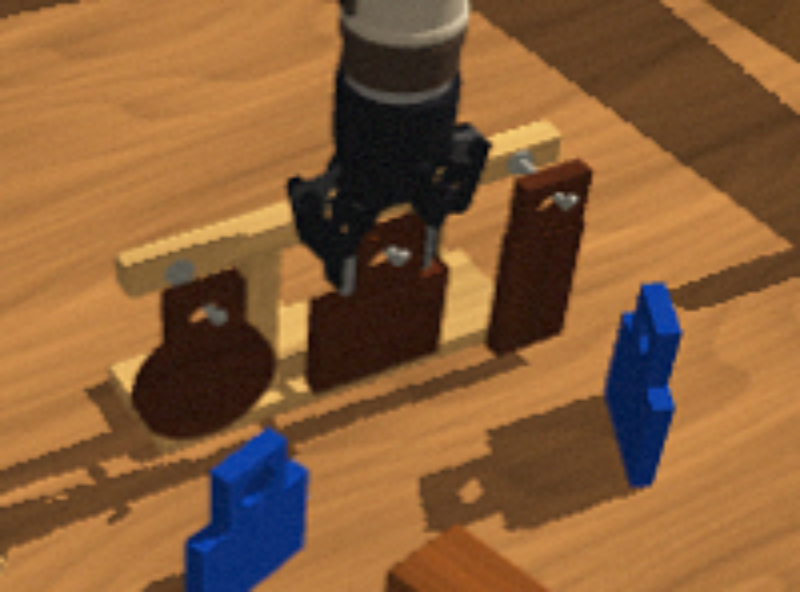

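Call:
send_rows(motion=[[[0,0,-0.4,0,1],[0,0,-0.5,0,1],[0,0,-0.4,0,1],[0,0,0,0,1],[0,0,0,0,1]]], newtons=40)

```text
clock: 4.8
tool_pos: [0.5439, 0.207, 0.1513]
orientation: [0.099, 3.14, 0.0]
ft_force: [-0.1, -0.4, -1.7]
grip_width: 0.0514
```

```bash
python3 - <<'E'
from h import *
snap('wrist','w4.png'); im=snap('scene','s4.png'); cv2.imwrite('pics/s4c.png',cv2.resize(im[100:200,320:420,::-1],None,fx=6,fy=6,interpolation=cv2.INTER_CUBIC))
E
```

```text
(no output)
```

View pics/s4c.png

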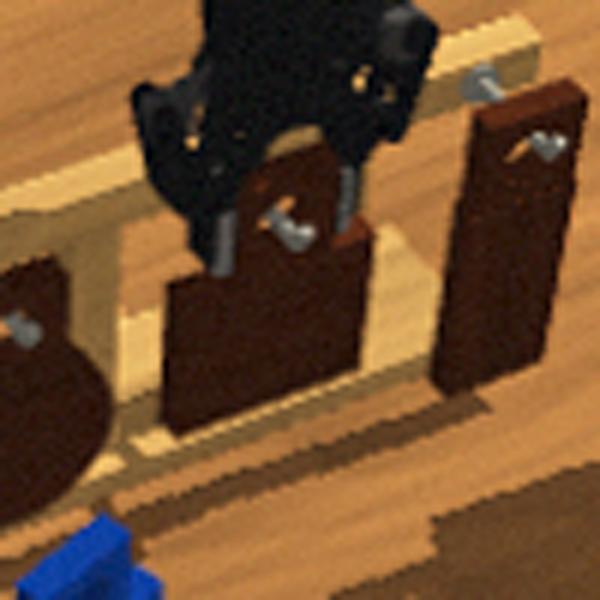

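Call:
send_rows(motion=[[[-0.8,0,0,0,1],[-1,0,0,0,1],[-1,0,0,0,1],[-1,0,0,0,1],[-1.2,0,0,0,1],[0,0,0,0,1]]])

```text
clock: 5.5
tool_pos: [0.5956, 0.2034, 0.1509]
orientation: [0.1, 3.139, 0.0]
ft_force: [0.0, 0.1, -2.2]
grip_width: 0.0515
```

```bash
python3 - <<'E'
from h import *
snap('wrist','w5.png'); im=snap('scene','s5.png'); cv2.imwrite('pics/s5c.png',cv2.resize(im[100:200,320:420,::-1],None,fx=6,fy=6,interpolation=cv2.INTER_CUBIC))
E
```

```text
(no output)
```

View pics/s5c.png

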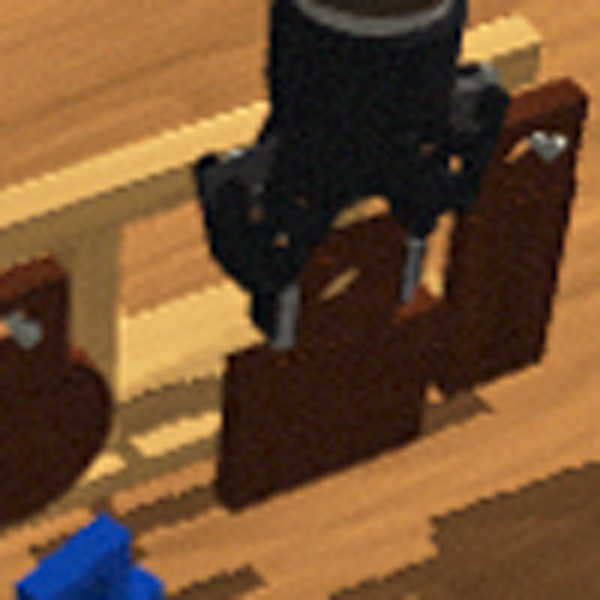

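View pics/w5.png

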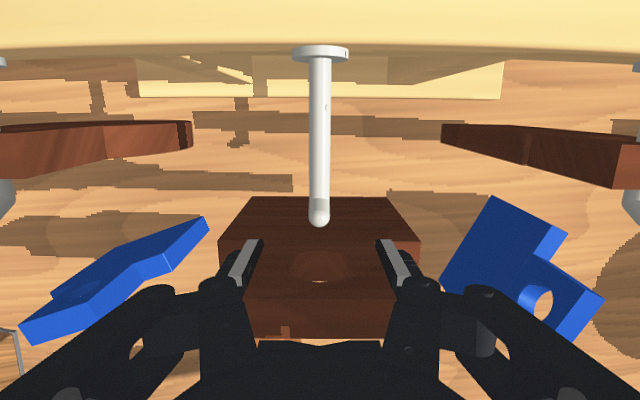

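Call:
send_rows(motion=[[[0,0,-2,0,1],[0,0,-4,0,1],[0,0,-4,0,1],[0,0,-4,0,1],[0,0,-3,0,1],[0,0,0,0,1]]])

```text
clock: 6.2
tool_pos: [0.595, 0.2044, 0.3274]
orientation: [0.098, 3.13, 0.006]
ft_force: [0.3, 1.0, -0.9]
grip_width: 0.0514
```

```bash
cat > jigfit.py <<'E'
from fit import *
S=manip.camera_info('scene');T=manip.camera_info('top')
t3=lambda a:np.array(a,float)/6+[350,180]
s3=lambda a:np.array(a,float)/6+[150,180]
def f(p):
    th=p[3]; kn=[[-.115+.1*np.sin(th-.8),0,.048+.1*np.cos(th-.8)]]
    k=pose(p,kn); pad=pose(p,[[-.029,0,.048]])
    r=[proj(T,k)-t3([[527,256]]),proj(S,k)-s3([[108,290]]),proj(T,pad)-t3([[163,322]])+0]
    # fence inner top edge: symmetric ends (x=.012,y=±b)
    b=p[4]; fe=pose(p,[[.012,b,.078],[.012,-b,.078]])
    r+=[proj(T,fe)-t3([[68,198],[110,480]])]   # order: image up=world +x
    return np.concatenate(r).ravel()
r=least_squares(f,[.51,-.2,1.7,.1,.07]); r2=least_squares(f,[.51,-.2,1.7,.1,-.07])
for q in(r,r2): print(q.x.round(4),np.degrees(q.x[2]),q.cost,q.fun.reshape(-1,2).round(1).tolist())
E
python3 jigfit.py
python3 -c "
from h import *
o=manip.get_obs();print(o['clock'],o['qpos'].round(3),o['tool_pos'])"
```

```text
[ 0.488  -0.1521  1.7724  0.0234 -0.0662] 101.55332661281487 1.3875273671520794 [[-0.4, 0.7], [-0.1, 0.2], [0.6, 0.1], [-1.0, -0.2], [0.6, -0.5]]
[ 0.488  -0.1521  1.7724  0.0234 -0.0662] 101.55332597629567 1.3875273671475574 [[-0.4, 0.7], [-0.1, 0.2], [0.6, 0.1], [-1.0, -0.2], [0.6, -0.5]]
6.2 [0.331 0.504 0.636 1.693 0.    0.393] [0.59501018 0.2044171  0.32740728]
```

Call:
send_rows(motion=[[[0,0,0,0.1306,1],[0,0,0,0.1306,1],[0,0,0,0.1306,1],[0,0,0,0.1306,1],[0,0,0,0.1306,1],[0,0,0,0.1306,1],[0,0,0,0.1306,1],[0,0,0,0.1306,1],[0,0,0,0.1306,1],[0,0,0,0.1306,1],[0,0,0,0,1]]])

```text
clock: 7.3
tool_pos: [0.593, 0.2037, 0.3199]
orientation: [-1.985, -2.434, 0.003]
ft_force: [0.0, 0.7, -1.1]
grip_width: 0.0517
```

Call:
send_rows(motion=[[[-3,-1.3,0,0,1],[-4,-1.75,0,0,1],[-4,-1.75,0,0,1],[-4,-1.75,0.3,0,1],[-4,-1.75,0.5,0,1],[-4,-1.75,0.5,0,1],[-4,-1.75,0.5,0,1],[-4,-1.75,0.5,0,1],[-4,-1.75,0.5,0,1],[-3,-1.3,0.2,0,1],[-2.3,-1,0,0,1],[0,0,0,0,1],[0,0,0,0,1]]])

```text
clock: 8.6
tool_pos: [0.5015, -0.2265, 0.2906]
orientation: [-1.985, -2.433, -0.0]
ft_force: [0.3, -0.3, -1.4]
grip_width: 0.0516
```

```bash
cat > jigview.py <<'E'
from fit import *
import sys
fn=sys.argv[1]; P=np.array([float(v) for v in sys.argv[2:5]])
o=manip.get_obs(); print(o['clock'],o['tool_pos'].round(4),o['ft_force'].round(1),Ro.from_rotvec(o['orientation']).as_matrix().round(3).tolist())
i=manip.camera_info('wrist'); im=snap('wrist',fn+'.png')
np.savez(fn+'.npz',**{k:np.array(v) for k,v in i.items()},obs=o['tool_pos'],ori=o['orientation'])
L=[[.012,.066,.078],[.012,-.066,.078],[-.012,.054,.052],[-.012,-.054,.052],[.012,.054,.063],[.012,-.054,.063],[0,0,.018],[-.115,0,.048]]
u=proj(i,pose(P,L));print(u.round(0).tolist())
im=im[:,:,::-1].copy()
for q in u: cv2.circle(im,tuple(int(round(v)) for v in q),2,(0,255,0),-1)
cv2.imwrite('pics/'+fn+'o.png',im)
E
python3 jigview.py j1 .488 -.1521 1.7724
```

```text
8.6 [ 0.5015 -0.2265  0.2906] [ 0.3 -0.3 -1.4] [[-0.201, 0.98, -0.001], [0.98, 0.201, 0.001], [0.001, -0.001, -1.0]]
[[258.0, 91.0], [384.0, 91.0], [274.0, 114.0], [368.0, 114.0], [271.0, 92.0], [370.0, 92.0], [321.0, 104.0], [321.0, 200.0]]
```

View pics/j1o.png

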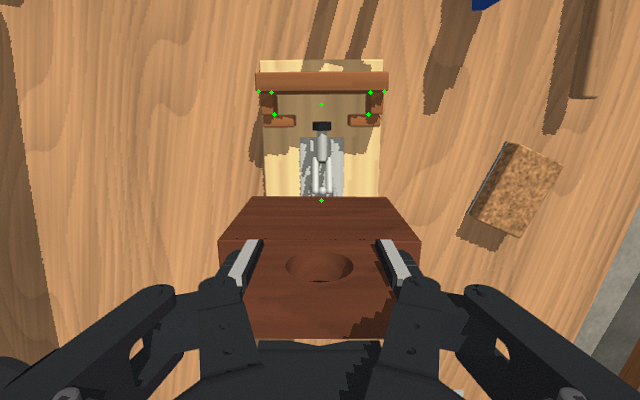

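```bash
python3 - <<'E'
from fit import *
d=np.load('j1.npz'); i={k:d[k] for k in('R','t','camera_matrix','D')}
R=Ro.from_rotvec(d['ori']).as_matrix(); tc=d['obs']
# board centre in tool frame: z = TCP(0.1386)-centre(.1185) below -> +0.020
def B(dx,dz): 
    L=np.array([[.008,-.05,-.0675],[.008,.05,-.0675],[.008,-.05,.0175],[.008,.05,.0175],[.008,-.026,.0675],[-.008,-.026,.0675],[-.008,.026,.0675]])
    return np.c_[L[:,0]+dx,L[:,1],dz-L[:,2]]
im=cv2.imread('pics/j1.png')
u=proj(i,B(0,.0201)@R.T+tc);print(u.round(0).tolist())
for q in u: cv2.circle(im,tuple(int(round(v)) for v in q),2,(0,255,0),-1)
cv2.imwrite('pics/j1b.png',cv2.resize(im[180:380,200:440],None,fx=3,fy=3))
cv2.imwrite('pics/j1j.png',cv2.resize(cv2.imread('pics/j1.png')[50:200,240:400],None,fx=5,fy=4))
E
```

```text
[[251.0, 194.0], [387.0, 194.0], [216.0, 239.0], [423.0, 238.0], [243.0, 296.0], [246.0, 336.0], [395.0, 336.0]]
```

View pics/j1b.png

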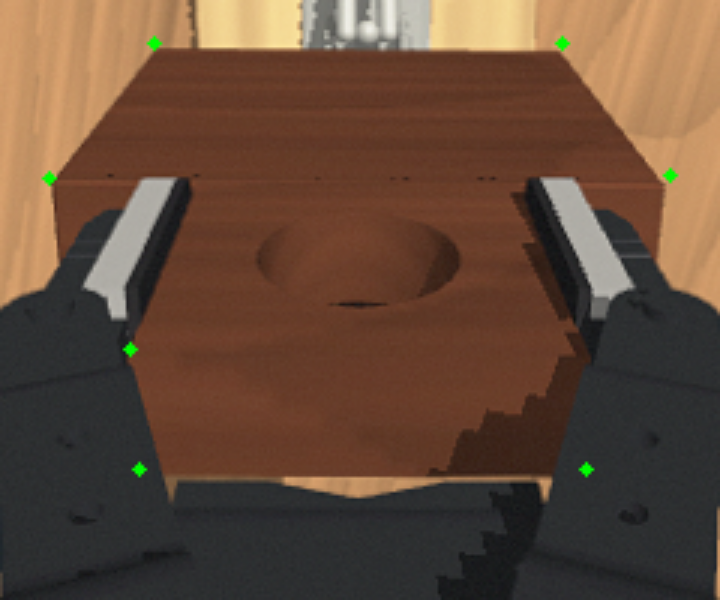

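View pics/j1j.png

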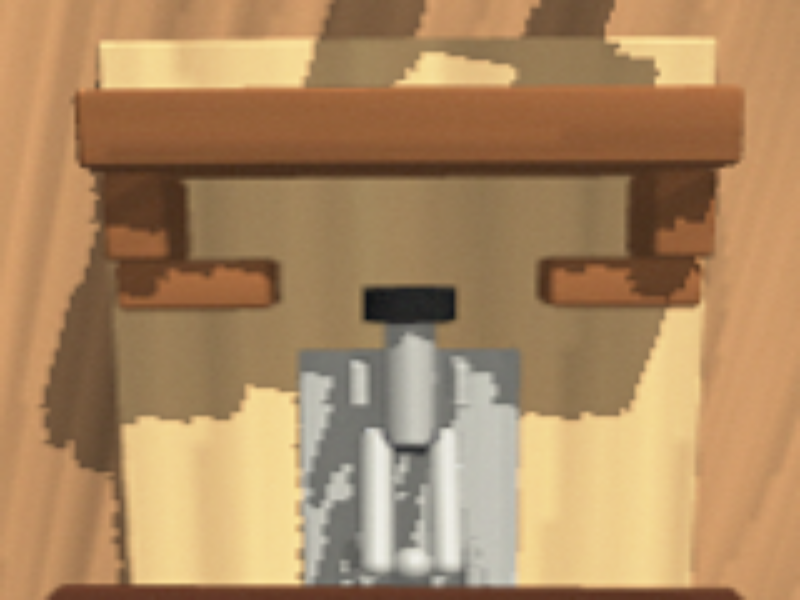

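```bash
python3 - <<'E'
from fit import *
d=np.load('j1.npz'); i={k:d[k] for k in('R','t','camera_matrix','D')}
R=Ro.from_rotvec(d['ori']).as_matrix(); tc=d['obs']
L=np.array([[.008,-.05,-.0675],[.008,.05,-.0675],[.008,-.05,.0175],[.008,.05,.0175]])
U=np.array([[251.5,196],[387.3,196],[218.3,241],[421.3,241.3]])
tabrow=338.5
def f(p,pitch=True):
    M=Ro.from_euler('y',p[3]).as_matrix()
    w=lambda L:(np.c_[L[:,0],L[:,1],-L[:,2]]@M.T+p[:3])@R.T+tc
    return np.r_[(proj(i,w(L))-U).ravel(), proj(i,w(np.array([[-.008,0,.0675]])))[0,1]-tabrow, 20*p[3]*(1 if pitch else 1e4)]
for pt in(True,False):
    r=least_squares(lambda p:f(p,pt),[0,0,.02,0],x_scale=[.01,.01,.01,.1]); print(r.x.round(4),r.fun.round(1))
# slot pos in tool frame from jig fit
T=pose([.488,-.1521,1.7724],[[0,0,.018]])[0]; print('slot in tool',((T-tc)@R).round(4))
E
```

```text
[-0.0022 -0.      0.0222  0.0061] [ 0.6 -0.  -0.6 -0.1 -0.3  0.3  0.3 -0.2 -0.1  0.1]
[-0.002  -0.      0.0217  0.    ] [ 0.5  0.5 -0.5  0.4 -0.6  0.2  0.6 -0.3 -0.4  0. ]
slot in tool [0.0752 0.0019 0.2727]
```

Call:
send_rows(motion=[[[2.5,0.1,0,0,1],[2.6,0.1,0,0,1],[2.6,0.1,0,0,1],[0,0,3,0,1],[0,0,3,0,1],[0,0,2.5,0,1],[0,0,0,0,1],[0,0,0,0,1]]])

```text
clock: 9.45
tool_pos: [0.4897, -0.1493, 0.2067]
orientation: [-1.983, -2.436, 0.0]
ft_force: [-0.8, -0.4, -1.3]
grip_width: 0.0513
```

```bash
python3 jigview.py j2 .489 -.1519 1.7724
python3 - <<'E'
from h import *
im=snap('scene','s6.png'); cv2.imwrite('pics/s6c.png',cv2.resize(im[150:290,140:300,::-1],None,fx=4.5,fy=4.2,interpolation=cv2.INTER_CUBIC))
im=snap('top','t6.png'); cv2.imwrite('pics/t6c.png',cv2.resize(im[180:280,340:450,::-1],None,fx=6,fy=6,interpolation=cv2.INTER_CUBIC))
E
```

```text
9.45 [ 0.4897 -0.1493  0.2067] [-0.8 -0.4 -1.3] [[-0.203, 0.979, -0.001], [0.979, 0.203, 0.0], [0.0, -0.0, -1.0]]
[[241.0, 180.0], [395.0, 181.0], [261.0, 199.0], [375.0, 200.0], [258.0, 177.0], [378.0, 177.0], [318.0, 180.0], [318.0, 293.0]]
```

View pics/j2o.png

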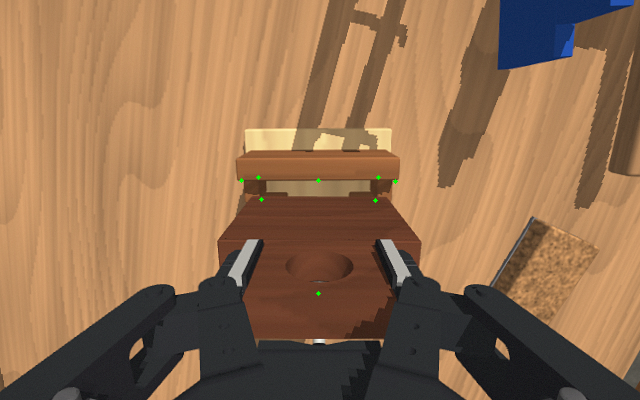

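View pics/s6c.png

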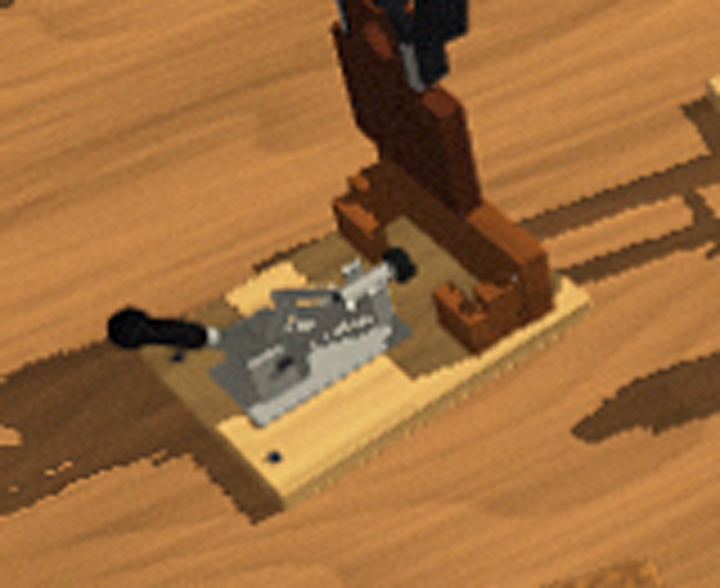

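View pics/t6c.png

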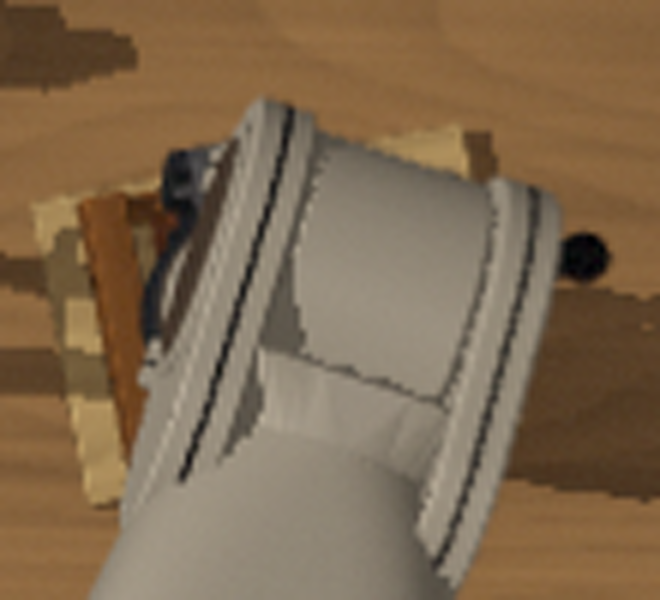

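Call:
send_rows(motion=[[[0,-0.1,1.5,0,1],[0,0,1.5,0,1],[0,0,1,0,1],[0,0,1,0,1],[0,0,0,0,1],[0,0,0,0,1]]])

```text
clock: 10.2
tool_pos: [0.4889, -0.1506, 0.1566]
orientation: [1.986, 2.434, 0.0]
ft_force: [0.1, 0.5, -1.0]
grip_width: 0.0515
```

```bash
python3 jigview.py j3 .489 -.1519 1.7724
python3 - <<'E'
from h import *
im=snap('scene','s7.png'); cv2.imwrite('pics/s7c.png',cv2.resize(im[150:290,140:300,::-1],None,fx=4.5,fy=4.2,interpolation=cv2.INTER_CUBIC))
E
```

```text
10.2 [ 0.4889 -0.1506  0.1566] [ 0.1  0.5 -1. ] [[-0.201, 0.98, 0.0], [0.98, 0.201, -0.0], [-0.0, 0.0, -1.0]]
[[226.0, 194.0], [413.0, 194.0], [252.0, 215.0], [386.0, 215.0], [247.0, 189.0], [391.0, 189.0], [319.0, 190.0], [319.0, 322.0]]
```

View pics/j3o.png

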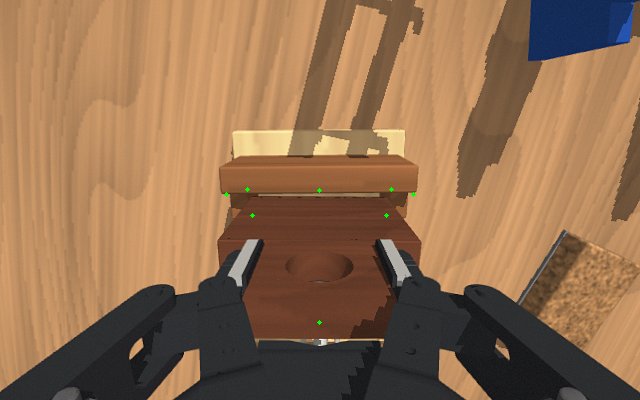

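View pics/s7c.png

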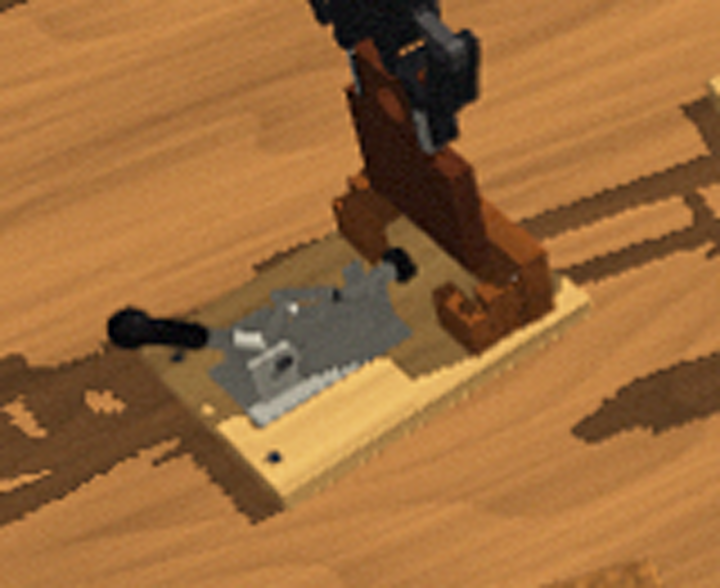

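Call:
send_rows(motion=[[[0,0,1,0,1],[0,0,1,0,1],[0,0,0.8,0,1],[0,0,0.6,0,1],[0,0,0.4,0,1],[0,0,0.3,0,1],[0,0,0,0,1]]])

```text
clock: 11.0
tool_pos: [0.4884, -0.1505, 0.1149]
orientation: [-1.986, -2.434, 0.0]
ft_force: [-1.4, 0.1, -2.1]
grip_width: 0.0513
```

```bash
python3 jigview.py j4 .489 -.1519 1.7724
python3 - <<'E'
from h import *
im=snap('scene','s8.png'); cv2.imwrite('pics/s8c.png',cv2.resize(im[150:290,140:300,::-1],None,fx=4.5,fy=4.2,interpolation=cv2.INTER_CUBIC))
E
```

```text
11.0 [ 0.4884 -0.1505  0.1149] [-1.4  0.1 -2.1] [[-0.201, 0.98, -0.001], [0.98, 0.201, 0.0], [0.0, -0.001, -1.0]]
[[207.0, 212.0], [433.0, 212.0], [241.0, 234.0], [399.0, 234.0], [234.0, 205.0], [406.0, 205.0], [320.0, 203.0], [320.0, 355.0]]
```

View pics/j4o.png

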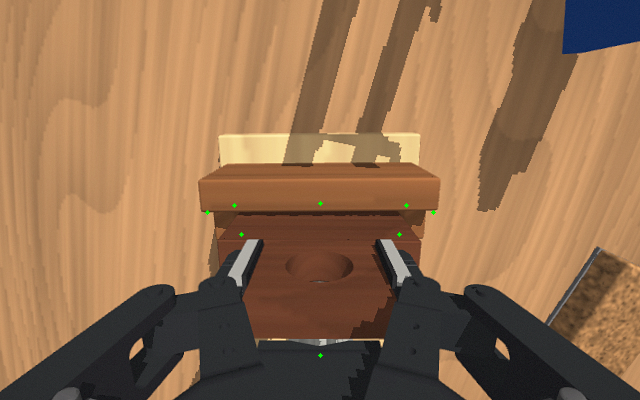

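View pics/s8c.png

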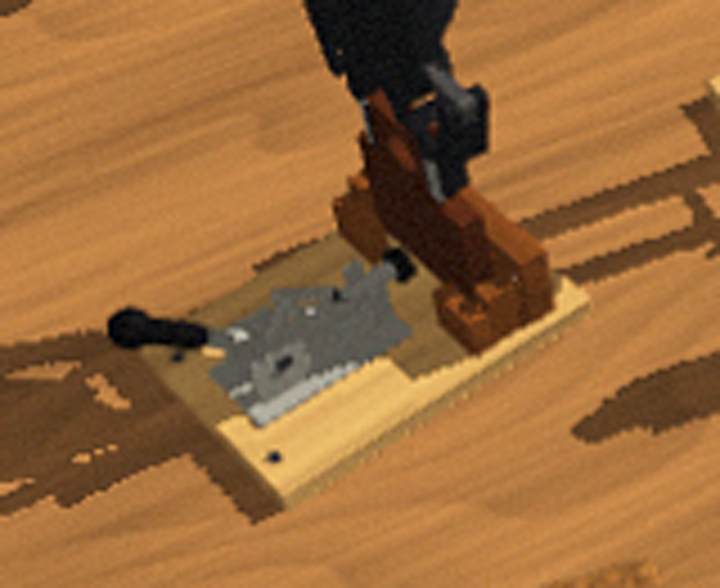

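Call:
send_rows(motion=[[[0,0,0.2,0,1],[0,0,0.2,0,1],[0,0,0.1,0,1],[0,0,0,0,1]]])

```text
clock: 11.5
tool_pos: [0.4885, -0.1505, 0.1102]
orientation: [-1.986, -2.434, 0.0]
ft_force: [-0.5, 0.2, -0.4]
grip_width: 0.0513
```

Call:
send_rows(motion=[[[0,0,0.1,0,1],[0,0,0,0,1]]])

```text
clock: 11.7
tool_pos: [0.4886, -0.1505, 0.1092]
orientation: [-1.986, -2.434, 0.0]
ft_force: [0.1, -0.1, -1.1]
grip_width: 0.0515
```

Call:
send_rows(motion=[[[0,0,0.1,0,1],[0,0,0,0,1]]])

```text
clock: 11.9
tool_pos: [0.4886, -0.1505, 0.1082]
orientation: [-1.986, -2.434, 0.0]
ft_force: [0.1, 0.6, -1.8]
grip_width: 0.0517
```

Call:
send_rows(motion=[[[0,0,0.1,0,1],[0,0,0,0,1]]])

```text
clock: 12.1
tool_pos: [0.4886, -0.1505, 0.1072]
orientation: [-1.986, -2.434, 0.0]
ft_force: [0.5, 0.3, 0.2]
grip_width: 0.0514
```

Call:
send_rows(motion=[[[0,0,0.1,0,1],[0,0,0,0,1]]])

```text
clock: 12.3
tool_pos: [0.4886, -0.1505, 0.1062]
orientation: [-1.986, -2.434, 0.0]
ft_force: [0.3, -0.1, -2.6]
grip_width: 0.0516
```

Call:
send_rows(motion=[[[0,0,0.1,0,1],[0,0,0,0,1]]])

```text
clock: 12.5
tool_pos: [0.4887, -0.1506, 0.1057]
orientation: [1.986, 2.434, 0.0]
ft_force: [-2.1, -0.3, 3.1]
grip_width: 0.0515
```

Call:
send_rows(motion=[[[0,0,0.1,0,1],[0,0,0,0,1]]])

```text
clock: 12.7
tool_pos: [0.4888, -0.1507, 0.1057]
orientation: [1.986, 2.433, 0.0]
ft_force: [-2.5, 1.0, 9.5]
grip_width: 0.0515
```

```bash
python3 - <<'E'
from h import *
print(manip.get_obs()['ft_force'])
im=snap('scene','s9.png'); cv2.imwrite('pics/s9c.png',cv2.resize(im[150:290,140:300,::-1],None,fx=4.5,fy=4.2,interpolation=cv2.INTER_CUBIC))
E
```

```text
[-2.48965151  1.04781257  9.48784903]
```

View pics/s9c.png

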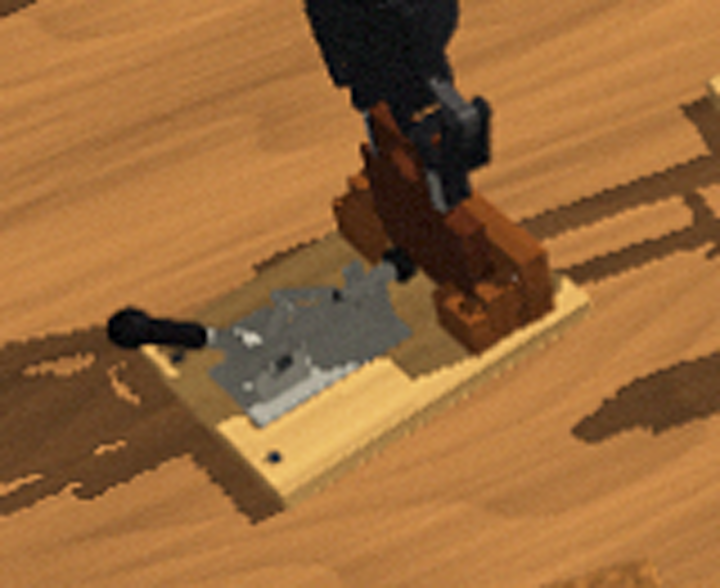

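Call:
send_rows(motion=[[[0,0,-0.1,0,1],[0,0,0,0,1],[0,0,0,0,-1],[0,0,0,0,-1],[0,0,0,0,-1],[0,0,0,0,-1],[0,0,0,0,-1],[0,0,0,0,-1]]])

```text
clock: 13.55
tool_pos: [0.4886, -0.1505, 0.1052]
orientation: [-1.986, -2.434, 0.0]
ft_force: [-0.2, -0.0, -0.4]
grip_width: 0.0854
```

Call:
send_rows(motion=[[[0,0,-1,0,-1],[0,0,-2,0,-1],[0,0,-4,0,-1],[0,0,-4,0,-1],[0,0,0,0,-1]]])

```text
clock: 14.05
tool_pos: [0.4923, -0.1516, 0.2223]
orientation: [1.979, 2.425, 0.007]
ft_force: [0.8, 0.0, 0.5]
grip_width: 0.0851
```

```bash
python3 jigview.py j5 .489 -.1519 1.7724
python3 - <<'E'
from h import *
im=snap('scene','s10.png'); cv2.imwrite('pics/s10c.png',cv2.resize(im[150:290,140:300,::-1],None,fx=4.5,fy=4.2,interpolation=cv2.INTER_CUBIC))
E
```

```text
14.05 [ 0.4923 -0.1516  0.2223] [0.8 0.  0.5] [[-0.201, 0.98, 0.012], [0.98, 0.201, -0.004], [-0.006, 0.011, -1.0]]
[[240.0, 173.0], [387.0, 173.0], [260.0, 192.0], [368.0, 191.0], [257.0, 170.0], [371.0, 170.0], [314.0, 173.0], [314.0, 282.0]]
```

View pics/j5o.png

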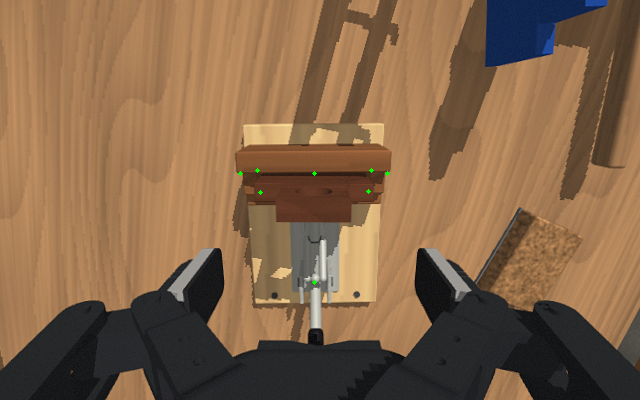

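View pics/s10c.png

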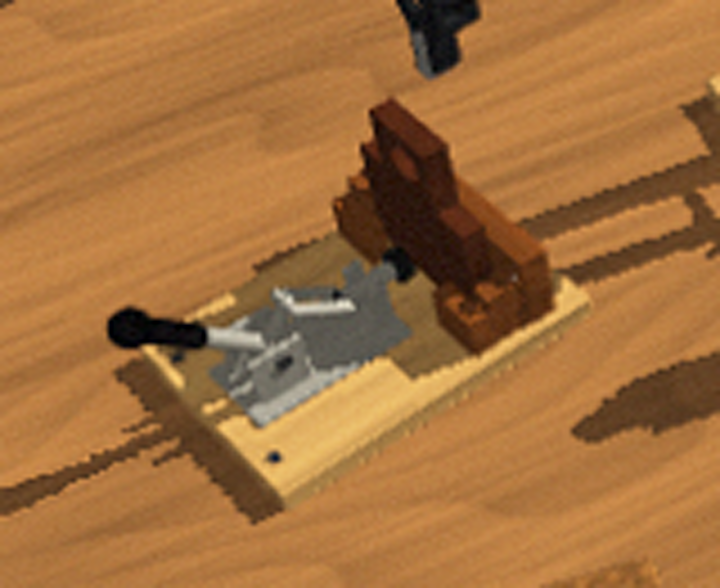

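Call:
send_rows(motion=[[[-3,0,0,0,1],[-4,0,0,0,1],[-4,0,0,0,1],[-4,0,0,0,1],[-4,0,0,0,1],[-3.2,0,0,0,1],[0,0,0,0,1],[0,0,0,0,1]]])

```text
clock: 14.95
tool_pos: [0.5322, -0.368, 0.213]
orientation: [-1.985, -2.43, -0.0]
ft_force: [0.5, 0.0, -0.3]
grip_width: 0.0001
```

```bash
python3 jigview.py j6 .489 -.1519 1.7724; python3 - <<'E'
from fit import *
d=np.load('j6.npz');R=Ro.from_rotvec(d['ori']).as_matrix();P=[.489,-.1519,1.7724]
i={k:d[k] for k in('R','t','camera_matrix','D')}
for th in(0,.02,.1,.2):
    k=pose(P,[[-.115+.1*np.sin(th-.8),0,.048+.1*np.cos(th-.8)]]); print(th,proj(i,k).round(1),((k[0]-d['obs'])@R).round(4))
E
```

```text
14.95 [ 0.5322 -0.368   0.213 ] [ 0.5  0.  -0.3] [[-0.199, 0.98, -0.003], [0.98, 0.199, 0.003], [0.003, -0.003, -1.0]]
[[231.0, -117.0], [411.0, -118.0], [255.0, -64.0], [387.0, -64.0], [251.0, -105.0], [390.0, -105.0], [321.0, -60.0], [321.0, 68.0]]
0 [[321.1 158.4]] [0.0334 0.0012 0.0954]
0.02 [[321.1 156.7]] [0.0348 0.0012 0.094 ]
0.1 [[321.1 149.5]] [0.0407 0.0012 0.0886]
0.2 [[321.2 138.9]] [0.0487 0.0011 0.0826]
```

View pics/j6o.png

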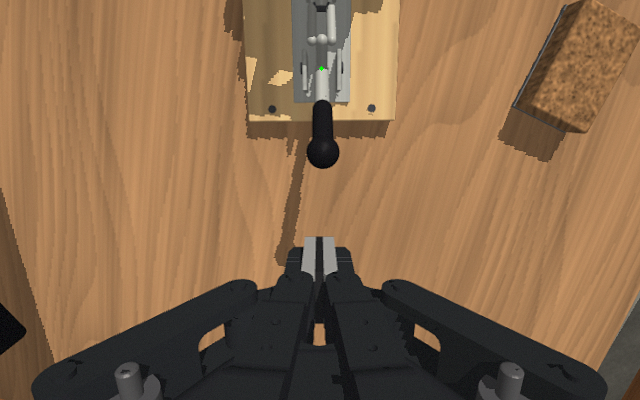

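Call:
send_rows(motion=[[[0,0.2,3,0,1],[0,0,3,0,1],[0,0,2.5,0,1],[0,0,1.5,0,1],[0,0,0,0,1],[0,0,0,0,1]]])

```text
clock: 15.6
tool_pos: [0.5352, -0.3664, 0.1158]
orientation: [-1.984, -2.435, -0.0]
ft_force: [-0.6, -0.7, 0.7]
grip_width: 0.0001
```

```bash
python3 jigview.py j7 .489 -.1519 1.7724
python3 - <<'E'
from h import *
im=snap('scene','s11.png'); cv2.imwrite('pics/s11c.png',cv2.resize(im[150:290,140:300,::-1],None,fx=4.5,fy=4.2,interpolation=cv2.INTER_CUBIC))
E
```

```text
15.6 [ 0.5352 -0.3664  0.1158] [-0.6 -0.7  0.7] [[-0.202, 0.979, -0.0], [0.979, 0.202, 0.0], [0.0, -0.0, -1.0]]
[[173.0, -247.0], [459.0, -247.0], [215.0, -154.0], [417.0, -154.0], [208.0, -221.0], [424.0, -221.0], [316.0, -136.0], [316.0, 48.0]]
```

View pics/j7.png

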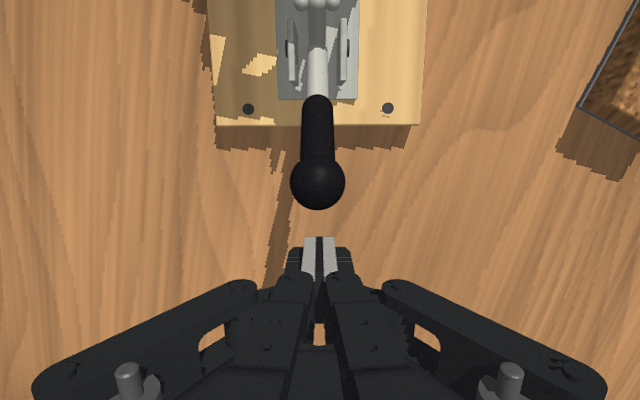

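View pics/s11c.png

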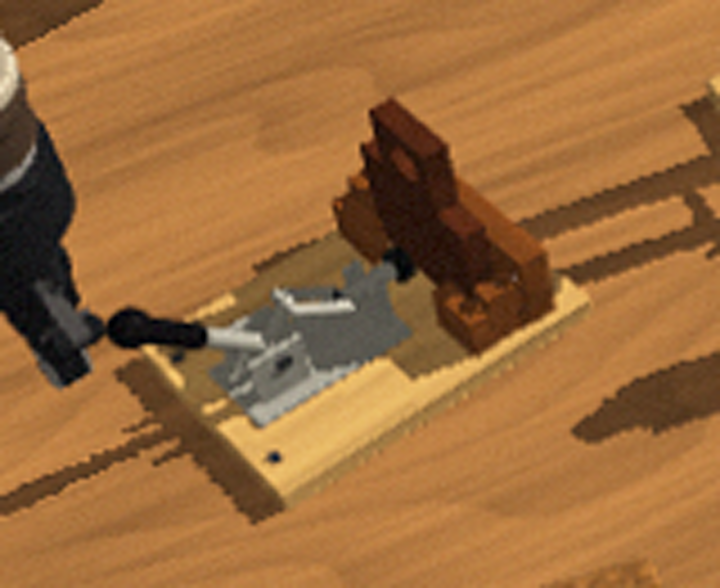

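Call:
send_rows(motion=[[[0.8,0,0,0,1],[0.8,0,-0.3,0,1],[0.8,0,-0.3,0,1],[0.8,0,-0.3,0,1],[0.8,0,-0.3,0,1],[0.8,0,-0.3,0,1],[0.8,0,-0.3,0,1],[0,0,0,0,1]]])

```text
clock: 16.5
tool_pos: [0.5235, -0.3108, 0.1334]
orientation: [-1.983, -2.434, -0.001]
ft_force: [-0.1, 0.2, 0.1]
grip_width: 0.0001
```

```bash
python3 - <<'E'
from h import *
print(manip.get_obs()['ft_force']);snap('wrist','w12.png')
im=snap('scene','s12.png'); cv2.imwrite('pics/s12c.png',cv2.resize(im[150:290,140:300,::-1],None,fx=4.5,fy=4.2,interpolation=cv2.INTER_CUBIC))
E
```

```text
[-0.11442691  0.15550208  0.08562102]
```

View pics/s12c.png

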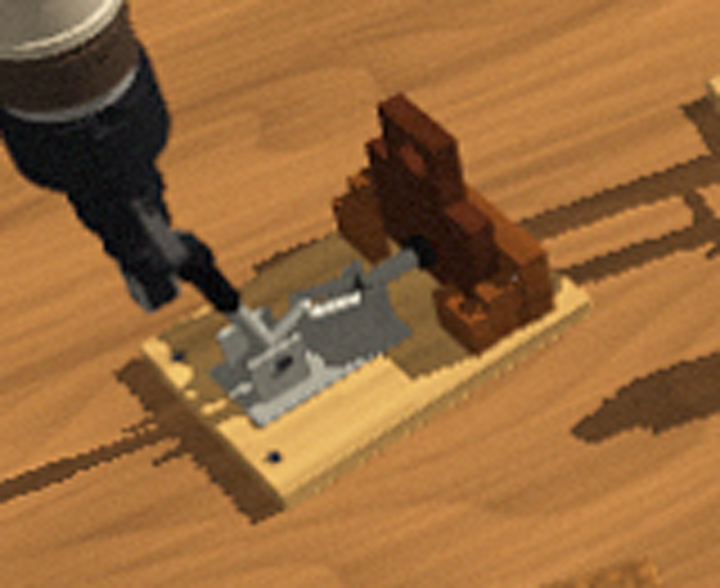

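View pics/w12.png

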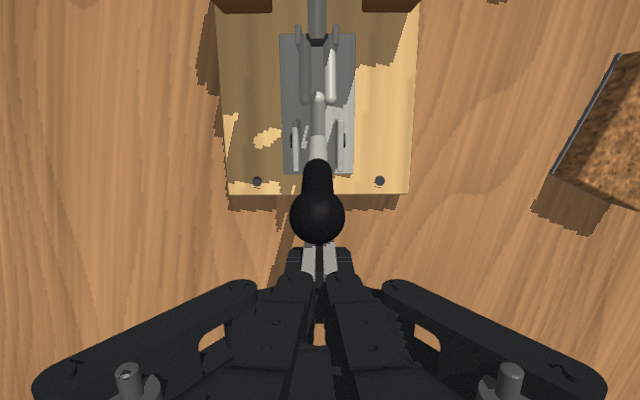

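Call:
send_rows(motion=[[[0.7,0,-0.2,0,1],[0.7,0,-0.2,0,1],[0.7,0,-0.1,0,1],[0.7,0,0,0,1],[0.7,0,0,0,1],[0,0,0,0,1]]])

```text
clock: 17.2
tool_pos: [0.5168, -0.2771, 0.1385]
orientation: [-1.984, -2.435, -0.001]
ft_force: [0.6, -0.8, -0.1]
grip_width: 0.0001
```

Call:
send_rows(motion=[[[0.5,0,0.1,0,1],[0.5,0,0.1,0,1],[0,0,0,0,1]]])

```text
clock: 17.5
tool_pos: [0.5145, -0.2675, 0.1358]
orientation: [-1.984, -2.434, -0.001]
ft_force: [0.5, -0.8, -1.4]
grip_width: 0.0001
```

```bash
python3 - <<'E'
from h import *
print(manip.get_obs()['ft_force']);snap('wrist','w13.png')
im=snap('scene','s13.png'); cv2.imwrite('pics/s13c.png',cv2.resize(im[150:290,140:300,::-1],None,fx=4.5,fy=4.2,interpolation=cv2.INTER_CUBIC))
E
```

```text
[ 0.50868122 -0.77626876 -1.44428312]
```

View pics/s13c.png

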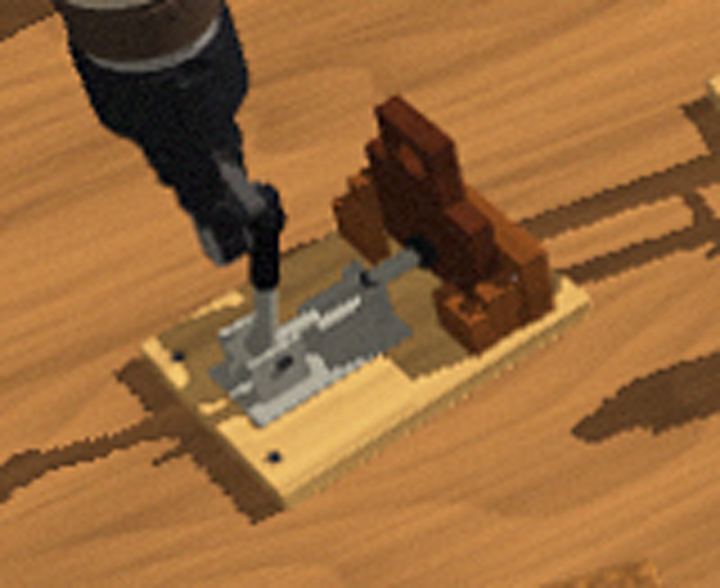

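View pics/w13.png

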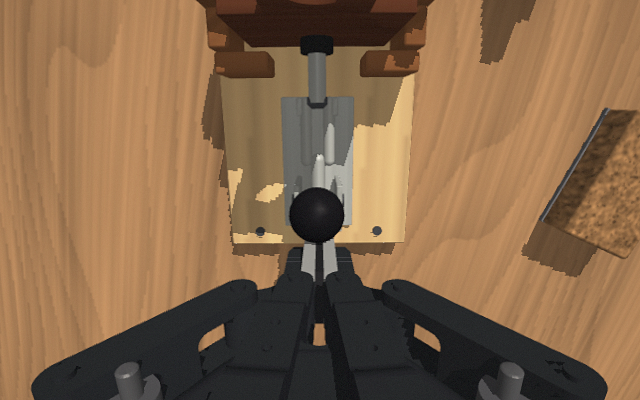

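Call:
send_rows(motion=[[[0.5,0,0.1,0,1],[0.4,0,0.1,0,1],[0,0,0,0,1]]])

```text
clock: 17.9
tool_pos: [0.5127, -0.2591, 0.134]
orientation: [-1.985, -2.434, -0.0]
ft_force: [0.6, 0.7, 0.3]
grip_width: -0.0001
```

```bash
python3 - <<'E'
from h import *
print(manip.get_obs()['ft_force']);snap('wrist','w14.png')
im=snap('scene','s14.png'); cv2.imwrite('pics/s14c.png',cv2.resize(im[150:290,140:300,::-1],None,fx=4.5,fy=4.2,interpolation=cv2.INTER_CUBIC))
E
```

```text
[0.62352958 0.73744185 0.33114782]
```

View pics/w14.png

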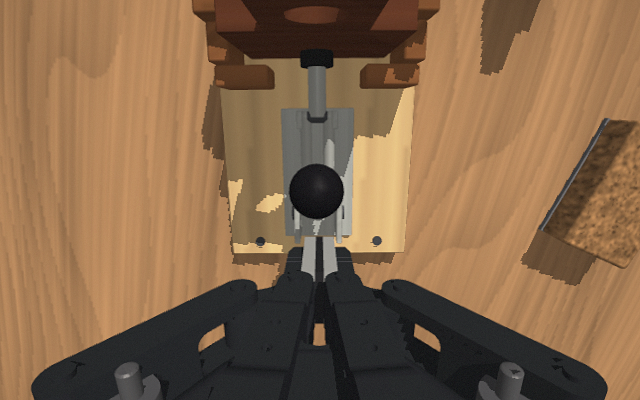

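The handle snapped past its dead point. The knob is about 11 mm ahead of the fingers, at jig x ≈ -0.076, which matches 1.2 rad. I'll retreat and check.

Call:
send_rows(motion=[[[-1.5,0,0,0,1],[-3,0,0,0,1],[-3,0,-2,0,1],[-1,0,-4,0,1],[0,0,-4,0,1],[0,0,0,0,1],[0,0,0,0,1]]])

```text
clock: 18.7
tool_pos: [0.5308, -0.3449, 0.2358]
orientation: [1.985, 2.43, 0.0]
ft_force: [0.2, 0.5, -0.2]
grip_width: -0.0
```

```bash
python3 jigview.py j8 .489 -.1519 1.7724; python3 - <<'E'
from fit import *
d=np.load('j8.npz');P=[.489,-.1519,1.7724]
i={k:d[k] for k in('R','t','camera_matrix','D')};S=manip.camera_info('scene')
for th in(1.0,1.1,1.2):
    k=pose(P,[[-.115+.1*np.sin(th-.8),0,.048+.1*np.cos(th-.8)]]); print(th,proj(i,k).round(1),proj(S,k).round(1), (proj(S,k)-[140,150])*[4.5,4.2])
# clamped board: tab top corners (x 4±8, y±26, z .153), shoulders
L=[[x,y,z] for x in(-.004,.012) for y,z in((-.026,.153),(.026,.153),(-.05,.103),(.05,.103))]
im=snap('scene','s15.png')[:,:,::-1].copy()
c=cv2.resize(im[150:290,140:300],None,fx=4.5,fy=4.2,interpolation=cv2.INTER_CUBIC)
for q in (proj(S,pose(P,L))-[139.5,149.5])*[4.5,4.2]: cv2.circle(c,tuple(int(v) for v in q),3,(0,255,0),-1)
cv2.imwrite('pics/s15c.png',c)
E
```

```text
18.7 [ 0.5308 -0.3449  0.2358] [ 0.2  0.5 -0.2] [[-0.2, 0.98, 0.003], [0.98, 0.2, -0.002], [-0.003, 0.003, -1.0]]
[[234.0, -69.0], [397.0, -69.0], [256.0, -25.0], [376.0, -25.0], [252.0, -61.0], [379.0, -61.0], [316.0, -25.0], [316.0, 94.0]]
1.0 [[315.6  56.7]] [[198.4 201.4]] [[262.73211112 215.81874827]]
1.1 [[315.5  42. ]] [[202. 200.]] [[279.16459202 209.85965445]]
1.2 [[315.5  28.1]] [[205.6 198.9]] [[295.30245001 205.33776464]]
```

View pics/j8.png

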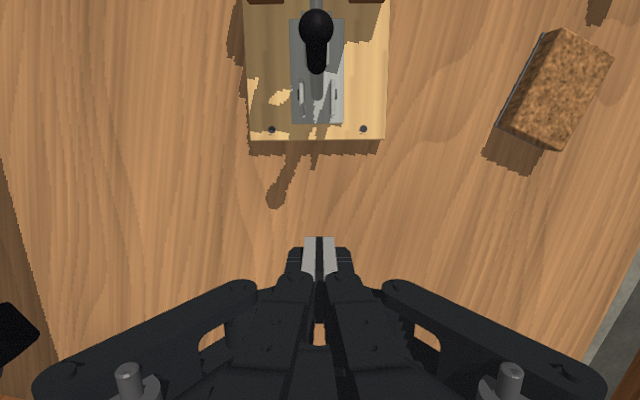

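View pics/s15c.png

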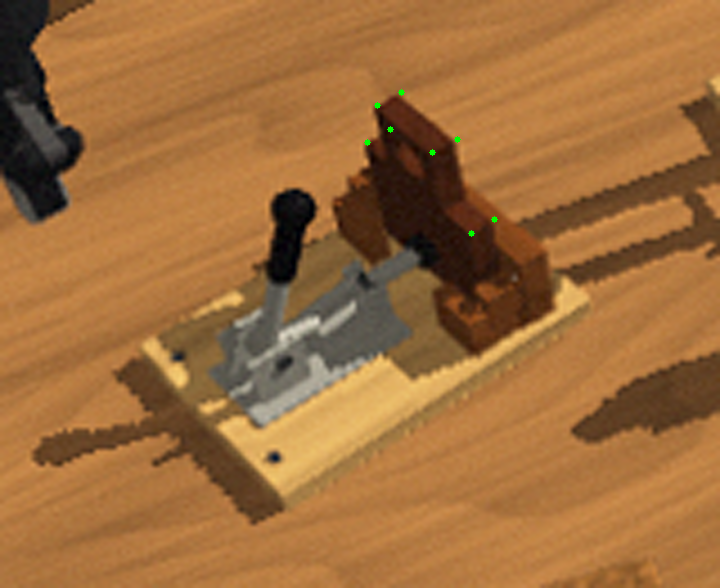

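View pics/s15.png

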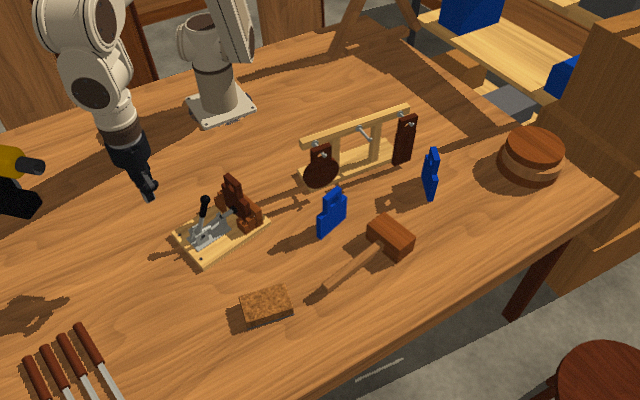

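Call:
send_rows(motion=[[[0,0,-3,0,1],[4,0,-1.5,0,1],[4,0,0,0,1],[4,0,0,0,1],[0,0,0,0,1],[0,0,0,0,1]]])

```text
clock: 19.4
tool_pos: [0.5056, -0.2247, 0.2784]
orientation: [-1.983, -2.435, 0.001]
ft_force: [0.3, -1.0, -0.0]
grip_width: -0.0001
```

```bash
python3 - <<'E'
from fit import *
P=[.489,-.1519,1.7724]
o=manip.get_obs();print(o['tool_pos']); i=manip.camera_info('wrist'); im=snap('wrist','j9.png')[:,:,::-1].copy()
L=[[x,y,z] for x in(-.004,.012) for y,z in((-.026,.153),(.026,.153),(-.05,.103),(.05,.103))]+[[.012,.066,.078],[.012,-.066,.078]]
u=proj(i,pose(P,L));print(u.round(1).tolist())
x0,y0=220,20
c=cv2.resize(im[y0:y0+170,x0:x0+200],None,fx=4,fy=3.5,interpolation=cv2.INTER_CUBIC)
cv2.imwrite('pics/j9r.png',c.copy())
for q in (u-[x0-.5,y0-.5])*[4,3.5]: cv2.circle(c,tuple(int(v) for v in q),3,(0,255,0),-1)
cv2.imwrite('pics/j9c.png',c)
E
```

```text
[ 0.50560625 -0.22466666  0.27837732]
[[350.3, 106.8], [285.2, 106.7], [370.6, 107.6], [265.3, 107.3], [350.8, 85.9], [284.7, 85.7], [371.3, 90.0], [264.7, 89.8], [252.9, 91.4], [383.2, 91.6]]
```

View pics/j9c.png

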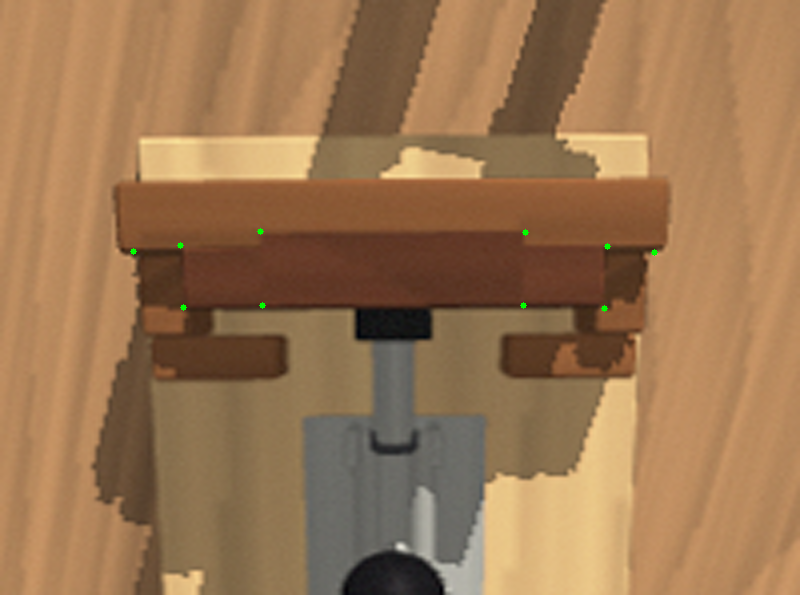

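The projected corners of a correctly clamped board match the picture to within about a pixel. The board is flat on the fence with the pad against it.

```bash
python3 -c "
from h import *
print(manip.hand_in())"
```

```text
the job is handed in; nothing more can be done
None
```

The walnut square board is off the middle hook, standing in the jig slot and clamped against the fence, and the job is handed in at about 19.5 s of the 56 s allowed. No verdict was reported.

**What I did:**
- I gripped the tab, lifted the board 13 mm, drew it 50 mm off the hook and turned it to line up with the jig.
- I lowered it until it touched the slot floor (about 10 N at contact), raised 1 mm, then released it and pulled clear.
- I pushed the knob with shut fingers until the handle snapped past its dead point, then backed the gripper away.

**Last checks:**
- **Board:** in the wrist view it is flat on the fence and centred along the slot, within about one pixel of where a correctly clamped board should appear.
- **Handle:** the knob position fits 1.2 rad (fully home) in both the scene and wrist cameras.
- **Other things:** by eye, the two other boards, the mallet and the sanding block look where they were; I did not measure them.
- **Not measured:** the pad's pressing force could not be read directly.

**What disagreed:** the board and jig sat 1–3 mm off my first camera estimates, which I corrected from wrist views. The network placed the knob about 50 mm from my own fit. I used my fit, and the wrist camera agreed with it.

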